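# Line up the laundry tins on the steel tray and put the dosing ball in the pot

## Task

Tidy the steel tray: without lifting them, slide the two lidded tins and the open pot back against the tray's rear upstand and along to its closed end, so that they stand square and closed up side by side in one row (any order). Then take the dosing ball by its neck and lower it gently, upright, onto the floor of the pot and let go. Leave the dust bin, the brush head and the dustpan where they are.

Things in the scene. Friction and masses are not known exactly. Their poses are not given: they have to be found in the camera images.
- tray: Fixed steel tray on the worktop, 219 x 414 mm, floor 4 mm thick; 44 mm upstands along its rear edge (+x, away from the robot) and right end (-y), front and left open. Origin on the worktop. In its frame: rear upstand's inner face x = +100 mm, right upstand's inner face y = -195 mm, front edge x = -115 mm, left edge y = +215 mm, floor z = +4 mm.
- tall_tin: Loose square aluminium tin with a flat wooden lid, 84 (x) x 84 (y) x 90 mm high, 0.25 to 0.5 kg, standing on the tray. Origin: centre of its underside, z up, x and y square to its sides.
- low_tin: Loose rectangular aluminium tin with a flat wooden lid, 84 (x, depth) x 100 (y, width) x 64 mm high, 0.25 to 0.5 kg, standing on the tray. Origin: centre of its underside, z up.
- pot: Loose square white ceramic pot, open on top, 100 x 100 x 86 mm high, walls and floor 5 mm thick (inside 90 x 90 x 81 mm deep), about 0.4 kg, standing on the tray. Origin: centre of its underside, z up, x and y square to its sides. Tins and pot start apart, in any order along the tray, clear of the rear upstand and askew.
- ball: Loose white plastic dosing ball, 62 mm diameter, flat foot 34 mm across, grey upright neck 24 mm diameter, 32 mm tall; 86.5 mm high in all, shoulder (foot of neck) 54.6 mm up, about 0.12 kg. Stands on the worktop right of the tray. Origin: centre of its underside, z along the neck. A fully opened gripper is wider than the pot: part the fingers only a little inside it.
- dust_bin: Bystander: clear round dust bin, 94 mm wide, 130 mm tall, with a latched bottom flap, standing behind the tray. Origin: centre of its underside.
- brush_head: Bystander: black roller brush head, 192 mm long (its x) and 52 mm thick, lying left of the tray. Origin: centre of its underside.
- dustpan: Bystander: aluminium dustpan, pan 160 x 160 mm, 50 mm high at its back, with a 70 mm handle along its own +x, lying behind the tray on the right. Origin: middle of the pan's front lip, underside.
Things that resemble listed ones, but are neither listed nor needed, are in the scene too. Leave any green or yellow look-alike of the ball alone.

How it is judged:
By the outcome, as a careful person would: the job done as asked, in the order asked, and still so for the second after the job is handed in, with the robot touching nothing.
It also fails if it takes over 72 s, if anything falls off the work surface, if the arm or the gripper's body presses on something with over 40 N, if the wrist force passes 120 N, or if a joint passes its speed limit or range.

## Robot

A 7-joint arm with a two-finger parallel gripper is mounted at the origin on the work surface. World frame = base frame: x ahead of the robot, y to its left, z up, the work surface at z = 0. Lengths are in m, angles in rad, forces in N, time in s.
With the tool pointing down it reaches from about 0.425 to 0.875 m from the base axis. Payload 4.7 kg.
Tool frame: the origin (TCP) lies on the centre line of the jaws, within the pads' length; the fingertips stand bot.finger_overhang ahead of it and the grasp point (between the pads) lies 8 mm behind it (bot.finger_overhang is the distance from the TCP to the fingertips, in m); z points along the fingers, y is the line along which they close (so a half turn about z gives the same grasp; the last joint's range is limited). The gripper opens to 87 mm and grips with 3 to 60 N. Pads are 19 mm wide; open, the fingers measure 117 mm over their backs; the gripper's body (75 mm by 190 mm) begins 51 mm behind the grasp point.
Start: joints at [1.326, 0.321, -0.07, 1.45, 0.023, 1.371, -0.057], TCP at [0.166, -0.628, 0.234] pointing down, gripper open.
Joint ranges: [-2.86, 2.86], [-0.3, 2.09], [-1.38, 1.24], [0.06, 2.45], [-1.56, 4.7], [0.09, 2.05], [-2.69, 2.69]. Speed limits (rad/s): [2.57, 2.57, 3.14, 3.14, 3.14, 3.14, 3.14].

## Interface

Orientations are given as a unit quaternion [w, x, y, z].
In Python, from cell import bot gives the robot as it stands.
- The arm moves only by the tool play_rows, never from a script. Its argument "series" is a list of rows, each a list of 3 entries, a list of its own where there are three numbers: the closure, from -1 (fully open) to 1 (shut), then the shift along the tool's x, y, z scaled (see below), then the turn, a rotation vector about the tool's x, y, z scaled (see below). In form: [[gripper, [tx, ty, tz], [wx, wy, wz]], ...]. A call has 1 to 8 rows; each row shifts and turns the commanded pose from where the row before left it, along the tool's axes as they then stand; what a row does not reach is not made up. The controller multiplies each number of a shift by 0.06 m and each number of a turn by 10 degrees. A row lasts 1/8 s, in which the tool goes at most 62.5 mm and 10.7 degrees, less where a joint would pass 70% of its speed; a pose out of reach is approached as far as the arm can. A call with a number of a shift or a turn outside -1 to 1 is refused whole. A call with a gripper value outside its range is refused whole. The fingers move at their own pace and stop on an object; "squeeze" is the grip in N (left out, the last holds). Time passes only in rows, so rows that do not move let the fingers close. It gives the time, the measured TCP pose, the force, the opening and the grip force at its end, in the units of the state.
- bot.state(): the state, without advancing time (a new reading comes with each control period).
- bot.read_camera(name): name is "side" or "top" or "wrist"; returns the picture (384x512x3 uint8, blue, green, red); there is no depth.
- bot.camera_info(name): a dict with "fx", "fy", "cx", "cy" (pixels), "distortion" ([k1, k2, p1, p2, k3] as OpenCV has them; the pictures are not rectified), "rvec" (rotation vector, rad) and "tvec" (3), from world to camera coordinates, as OpenCV has them. Camera axes: x right, y down, z forward; pixel columns grow to the right and rows downward; lengths in m; the calibration is good to about 2 mm. A picture is of the moment at which its call begins: read the wrist's pose just before it. camera_info takes no time and is no camera call; for the wrist camera it gives the pose at the moment of the call.
- bot.close_job(): hands the job in; it is judged then, once.
Trained networks look in the newest picture that a camera, given by its name, has taken for a name from the list of things; names that differ only in an ending like _2 or _b are one class to them, and where a whole thing is asked for, a point or a joint stands for the part that bears it (a point fixed in the world has none). Each returns a list of dicts, best first, with "conf" (0 to 1); they miss things now and then, are a little off and sometimes report something else, mostly with a low value. They report only what shows in the picture. A call takes as long as a camera call. They do not tell look-alikes from the thing itself.
- bot.recognise(camera, label): "pixel" ([column, row] in pixels, amid what is visible of it).
The state is a dict: "t": time; "qpos": joint angles; "joint_velocities": joint speeds; "joint_efforts": joint torques, N m; "tool_pos": TCP position; "eef_rot": TCP orientation; "ft_force": force on the tool from outside, world axes, zero at the start; "wrist_torque": the same for the moment, N m; "width": finger opening in m; "gripper_force": force on a finger pad.
Only numpy, scipy, OpenCV 4.12 (cv2) and the standard library are available. Lean on these libraries where they do the work, as an engineer would, in place of code of your own. Each camera call takes 0.05 s, during which the arm holds its last target. There are 200 camera calls.

## Working session

There is one attempt and no reset: what is moved stays moved. The work goes in short steps, Python scripts to look and compute and a tool call to move; the robot and the scene stay as the last step left them, time stands still between calls to the robot, and variables do not carry over. Pictures are saved under pics/ and viewed, at most 10 in all, crops included, and the job is handed in when it is done.

Besides the shell and the picture viewer there is one more tool, called by a JSON object that holds its "api" and its "payload". play_rows: Moves the arm, as the interface text tells. Its arguments: {"type":"object","properties":{"series":{"type":"array","items":{"type":"array"}},"squeeze":{"type":"number"}},"required":["series"]}

```bash
ls; mkdir -p pics
cat > h.py <<'E'
import numpy as np, cv2
from cell import bot
from scipy.spatial.transform import Rotation as R
def cam(n):
    c=bot.camera_info(n);K=np.array([[c['fx'],0,c['cx']],[0,c['fy'],c['cy']],[0,0,1]],float)
    return K,np.array(c['distortion'],float),np.array(c['rvec'],float),np.array(c['tvec'],float)
def ray(c,px,z):
    K,d,r,t=c;p=cv2.undistortPoints(np.array(px,float).reshape(-1,1,2),K,d).reshape(-1,2)
    M=cv2.Rodrigues(r)[0];o=-M.T@t;v=np.c_[p,np.ones(len(p))]@M
    return o+v*((z-o[2])/v[:,2])[:,None]
def proj(c,P):
    K,d,r,t=c;return cv2.projectPoints(np.array(P,float).reshape(-1,1,3),r,t,K,d)[0].reshape(-1,2)
E
python3 - <<'E'
from h import *
ims=[]
for n in ['top','side']:
    im=bot.read_camera(n);cv2.imwrite(f'pics/{n}0.png',im)
    for l in ['tray','tall_tin','low_tin','pot','ball','dust_bin','brush_head','dustpan']:
        for d in bot.recognise(n,l)[:3]:
            if d['conf']>.3: print(n,l,np.round(d['pixel']),round(d['conf'],2),np.round(ray(cam(n),d['pixel'],.05)[0],3))
    c=cam(n);M=cv2.Rodrigues(c[2])[0];print(n,-M.T@c[3])
    cv2.imwrite(f'pics/{n}0b.png',cv2.resize(im,(800,600),interpolation=cv2.INTER_CUBIC))
s=bot.state();print(s, bot.finger_overhang)
E
```

```text
pics
top tray [278. 203.] 0.88 [ 0.532 -0.029  0.05 ]
top low_tin [272. 221.] 0.93 [ 0.477 -0.011  0.05 ]
top pot [232. 209.] 0.75 [0.511 0.113 0.05 ]
top ball [386. 252.] 0.77 [ 0.391 -0.352  0.05 ]
top ball [419. 214.] 0.66 [ 0.508 -0.457  0.05 ]
top ball [385. 215.] 0.58 [ 0.502 -0.352  0.05 ]
top dust_bin [222. 130.] 0.56 [0.76  0.148 0.05 ]
top brush_head [111. 241.] 0.66 [0.409 0.469 0.05 ]
top dustpan [311. 114.] 0.67 [ 0.817 -0.129  0.05 ]
top [0.4023536  0.02445441 1.19603826]
side tray [252. 214.] 0.97 [ 0.555 -0.082  0.05 ]
side tall_tin [234. 239.] 0.72 [ 0.492 -0.153  0.05 ]
side low_tin [221. 201.] 0.91 [ 0.478 -0.014  0.05 ]
side pot [222. 165.] 0.83 [0.503 0.128 0.05 ]
side ball [215. 322.] 0.93 [ 0.404 -0.374  0.05 ]
side ball [261. 308.] 0.92 [ 0.516 -0.362  0.05 ]
side ball [271. 354.] 0.77 [ 0.513 -0.477  0.05 ]
side dust_bin [301. 144.] 0.93 [0.769 0.164 0.05 ]
side brush_head [184. 109.] 0.7 [0.419 0.434 0.05 ]
side dustpan [353. 212.] 0.59 [ 0.832 -0.139  0.05 ]
side [ 0.41595372 -0.83224325  1.02563976]
{'t': 0.9, 'qpos': array([ 1.32611287,  0.32096235, -0.07007463,  1.4504901 ,  0.02259106,
        1.37083079, -0.05686519]), 'joint_velocities': array([ 6.74549124e-04,  7.83418543e-04, -1.87134066e-04, -9.66814881e-04,
       -3.44502771e-04, -8.28265300e-06,  1.52691899e-03]), 'joint_efforts': array([-4.66039328e-04, -4.91104209e+01, -4.03412841e-01, -3.12778544e+01,
       -6.36414718e-02,  3.36332456e-02,  5.54344922e-05]), 'tool_pos': array([ 0.16630499, -0.62837873,  0.23361577]), 'eef_rot': array([ 5.07316309e-05,  9.91638771e-01,  1.29044741e-01, -1.60801724e-05]), 'ft_force': array([-0.35328686,  0.34519294, -0.13174786]), 'wrist_torque': array([-0.02733159,  0.03030947,  0.04062826]), 'gripper_force': 0.0, 'width': 0.0869946913238008} 0.011
```

Run:
```python
import cv2
im=cv2.imread('pics/top0.png')[90:280,160:440]
cv2.imwrite('pics/topc.png',cv2.resize(im,(800,543),interpolation=cv2.INTER_CUBIC))
im=cv2.imread('pics/side0.png')[110:390,120:420]
cv2.imwrite('pics/sidec.png',cv2.resize(im,(640,597),interpolation=cv2.INTER_CUBIC))
```

```text
(no output)
```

View pics/topc.png

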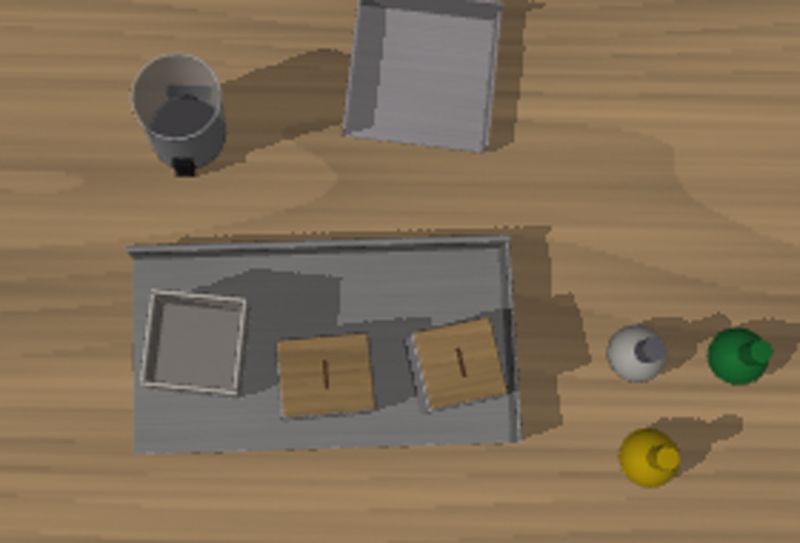

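View pics/sidec.png

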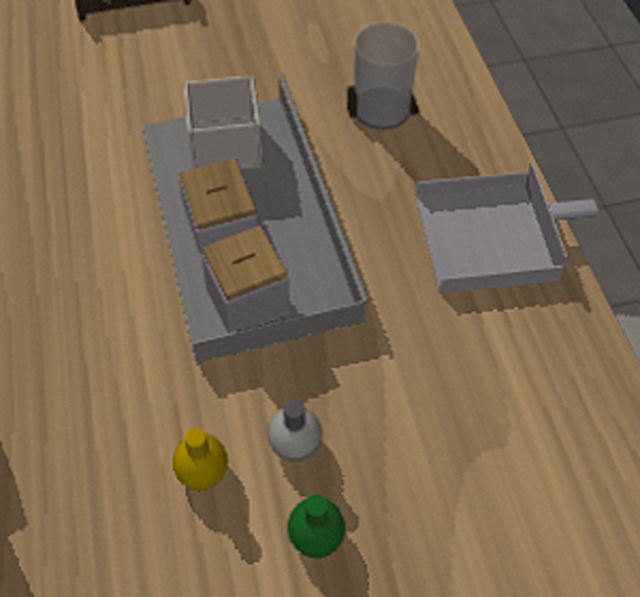

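Side and top views agree. From the left along the tray stand the pot (top crop 195,340), the low tin (325,375) and the tall tin (460,365). There are three ball-like things: white with a grey neck (top px 385,215), green (419,214) and yellow (386,252). The white one fits the description, and the enlarged crops confirm it. Next I fit the poses from corners in both views.

```bash
cat > fit.py <<'E'
from h import *
from scipy.optimize import least_squares
def fit(P,obs,x0):
    # P local corners, obs {cam:[(idx,px)]}
    def f(x):
        c,s=np.cos(x[2]),np.sin(x[2]);W=P.copy();W[:,0]=x[0]+c*P[:,0]-s*P[:,1];W[:,1]=x[1]+s*P[:,0]+c*P[:,1]
        return np.concatenate([(proj(cam(n),W)[i]-px).ravel() for n,(i,px) in obs.items()])
    r=least_squares(f,x0,loss='soft_l1');return r.x,np.sqrt(np.mean(f(r.x)**2))
def box(a,b,z): return np.array([[a,b,z],[a,-b,z],[-a,-b,z],[-a,b,z]])/1. # RL,RR,FR,FL (rear-left first)
T=lambda l:np.array(l)*.35+[160,90]
S=lambda l:np.array(l)*.46875+[120,110]
E
python3 - <<'E'
from fit import *
al=list(range(4))
# top: rear-left, rear-right, front-right, front-left ; side view: rear=right, left=up
R_={}
for n,P,t,s,x0 in [('tall',box(.042,.042,.094),[(409,336),(491,319),(507,393),(428,411)],[(267,228),(287,270),(222,297),(204,247)],[.49,-.15,0]),
 ('low',box(.042,.05,.068),[(277,341),(367,333),(374,409),(284,418)],[(236,159),(257,204),(200,226),(181,175)],[.48,-.01,0]),
 ('pot',box(.05,.05,.090),[(152,290),(245,297),(239,395),(142,385)],[(255,76),(261,125),(188,136),(184,83)],[.5,.12,0])]:
    for o in ({'top':(al,T(t))},{'side':(al,S(s))},{'top':(al,T(t)),'side':(al,S(s))}):
        x,e=fit(P,o,x0);print(n,list(o),np.round(x[:2],4),round(np.degrees(x[2]),1),round(e,2))
P=np.array([[.104,.215,.044],[.104,-.199,.044],[-.115,-.199,.044],[-.115,.215,.004]])
x,e=fit(P,{'top':([0,1,2,3],T([(129,246),(510,236),(520,441),(135,453)])),'side':([0,1,2,3],S([(282,76),(367,297),(197,349),(146,127)]))},[.53,-.03,0]);print('tray',np.round(x[:2],4),np.degrees(x[2]),e)
c,s=np.cos(x[2]),np.sin(x[2])
a=np.array(x[:2]);M=np.array([[c,-s],[s,c]])
print('rear RL,RR inner',a+M@[.1,.215],a+M@[.1,-.195])
im=cv2.imread('pics/top0.png');
# ball: white blob -> sphere centre z .031ish ; neck top z .0865
print('ball top sphere',ray(cam('top'),[T([636,354])],.031),'neck top',ray(cam('top'),[T([653,349])],.0865),'side neck',ray(cam('side'),[S([294,405])],.0865),'side sphere',ray(cam('side'),[S([295,432])],.031))
E
```

```text
tall ['top'] [ 0.4869 -0.1502] 12.8 0.86
tall ['side'] [ 0.493  -0.1629] 7.5 1.5
tall ['top', 'side'] [ 0.49   -0.1541] 11.8 2.03
low ['top'] [ 0.4755 -0.0159] 6.5 0.91
low ['side'] [ 0.4818 -0.0235] 8.9 1.36
low ['top', 'side'] [ 0.4784 -0.0186] 7.5 1.63
pot ['top'] [0.5058 0.1193] -3.5 0.42
pot ['side'] [0.5109 0.1128] -4.8 0.54
pot ['top', 'side'] [0.5081 0.1172] -4.0 1.07
tray [ 0.5197 -0.0224] 2.8929879595704655 1.5229866620964887
rear RL,RR inner [0.60869133 0.19732394] [ 0.62938432 -0.21215353]
ball top sphere [[ 0.50648429 -0.35151899  0.031     ]] neck top [[ 0.50698544 -0.35128293  0.0865    ]] side neck [[ 0.51017295 -0.35928645  0.0865    ]] side sphere [[ 0.5095912  -0.36432967  0.031     ]]
```

```bash
cat >> h.py <<'E'
def go(pos,yaw=None):
    """print turn (units of 10deg about tool z) and then shift in tool units(0.06) after the turn"""
    s=bot.state();p=s['tool_pos'];q=s['eef_rot'];X=R.from_quat([q[1],q[2],q[3],q[0]]).as_matrix()[:,0]
    y0=np.arctan2(X[1],X[0]);y=y0 if yaw is None else np.radians(yaw)
    d=np.array(pos)-p;sh=[np.cos(y)*d[0]+np.sin(y)*d[1],np.sin(y)*d[0]-np.cos(y)*d[1],-d[2]]
    print('yaw',round(np.degrees(y0),1),'turn',round(-np.degrees(y-y0)/10,2),'shift',np.round(np.array(sh)/.06,2))
E
python3 - <<'E'
from fit import *
c=cam('top')
for n,z,pts in [('front',.004,[(135,452),(512,441)]),('rear outer top',.044,[(129,246),(510,236)]),('rear inner top',.044,[(135,255),(505,245)]),('left',.004,[(134,258),(135,452)]),('right inner top',.044,[(503,245),(515,441)])]:
    w=ray(c,T(pts),z);d=w[1]-w[0];print(n,np.round(w[:,:2],4).tolist(),np.degrees(np.arctan2(d[1],d[0])).round(1),np.linalg.norm(d).round(3))
c=cam('side')
for n,z,pts in [('rear outer top',.044,[(282,76),(367,297)]),('front',.004,[(146,127),(197,357)])]:
    w=ray(c,S(pts),z);d=w[1]-w[0];print('side',n,np.round(w[:,:2],4).tolist(),np.degrees(np.arctan2(d[1],d[0])).round(1),np.linalg.norm(d).round(3))
go([.425,-.15,.2],2)
E
```

```text
front [[0.3925, 0.1874], [0.4117, -0.2219]] -87.3 0.41
rear outer top [[0.6121, 0.1975], [0.6309, -0.2148]] -87.4 0.413
rear inner top [[0.6023, 0.1906], [0.6209, -0.2092]] -87.3 0.4
left [[0.6059, 0.1974], [0.3925, 0.1874]] -177.3 0.214
right inner top [[0.6208, -0.2071], [0.4114, -0.2168]] -177.3 0.21
side rear outer top [[0.6146, 0.1984], [0.6341, -0.215]] -87.3 0.414
side front [[0.3997, 0.1779], [0.416, -0.2283]] -87.7 0.407
yaw 14.8 turn 1.28 shift [ 4.59 -7.82  0.56]
```

{"api": "play_rows", "payload": {"series": [[-0.25,[0,0,0],[0,0,0.6]],[-0.25,[0,0,0],[0,0,0.61]],[-0.25,[0.61,-0.75,0],[0,0,0]],[-0.25,[0.61,-0.75,0],[0,0,0]],[-0.25,[0.61,-0.75,0],[0,0,0]],[-0.25,[0.61,-0.75,0],[0,0,0]],[-0.25,[0.5,-0.75,0],[0,0,0]],[-0.25,[0.5,-0.75,0],[0,0,0]]]}}

```text
t: 1.9
tool_pos: [0.3605, -0.3472, 0.2338]
eef_rot: [0.0, 1.0, 0.024, 0.0]
ft_force: [1.3, -0.1, 0.0]
width: 0.0547
gripper_force: 0.0
```

{"api": "play_rows", "payload": {"series": [[-0.25,[0.5,-0.8,0],[0,0,0]],[-0.25,[0.4,-0.8,0],[0,0,0]],[-0.25,[0.1,-0.8,0],[0,0,0]],[-0.25,[0,-0.7,0],[0,0,0]],[-0.25,[0,0,0],[0,0,0]]]}}

```text
t: 2.52
tool_pos: [0.4112, -0.157, 0.234]
eef_rot: [0.001, 1.0, 0.027, 0.0]
ft_force: [-0.1, 0.1, 0.4]
width: 0.0543
gripper_force: 0.0
```

```bash
python3 -c "
from h import *
go([.42,-.15,.058],2.7);print(bot.state()['tool_pos'])"
```

```text
yaw 3.1 turn 0.04 shift [ 0.15 -0.11  2.93]
[ 0.4111629  -0.15700399  0.2340219 ]
```

{"api": "play_rows", "payload": {"series": [[-0.25,[0,-0.1,0.9],[0,0,0.04]],[-0.25,[0,0,0.9],[0,0,0]],[-0.25,[0,0,0.8],[0,0,0]],[-0.25,[0.0,0,0.3],[0,0,0]],[-0.25,[0.2,0,0],[0,0,0]],[-0.25,[0.2,0,0],[0,0,0]],[-0.25,[0.2,0,0],[0,0,0]],[-0.25,[0.2,0,0],[0,0,0]]]}}

```text
t: 3.52
tool_pos: [0.4591, -0.152, 0.0601]
eef_rot: [0.0, 1.0, 0.021, -0.0]
ft_force: [-4.9, 1.8, 3.4]
width: 0.0543
gripper_force: 3.9
```

{"api": "play_rows", "payload": {"series": [[-0.25,[0.2,0,0],[0,0,0]],[-0.25,[0.2,0,0],[0,0,0]],[-0.25,[0.2,0,0],[0,0,0]],[-0.25,[0.2,0,0],[0,0,0]],[-0.25,[0.1,0,0],[0,0,0]],[-0.25,[0.1,0,0],[0,0,0]]]}}

```text
t: 4.28
tool_pos: [0.5178, -0.1505, 0.0597]
eef_rot: [0.0, 1.0, 0.02, -0.001]
ft_force: [-7.7, -0.3, 6.3]
width: 0.0542
gripper_force: 3.4
```

{"api": "play_rows", "payload": {"series": [[-0.25,[0.06,0,0],[0,0,-0.04]],[-0.25,[0.06,0,0],[0,0,0]],[-0.25,[0.05,0,0],[0,0,0]],[-0.25,[0,0,0],[0,0,0]]]}}

```text
t: 4.78
tool_pos: [0.5288, -0.1499, 0.0597]
eef_rot: [0.0, 1.0, 0.024, 0.0]
ft_force: [-4.5, -1.4, 2.0]
width: 0.0544
gripper_force: 1.9
```

{"api": "play_rows", "payload": {"series": [[-0.25,[0.05,0,0],[0,0,0]],[-0.25,[0.05,0,0],[0,0,0]],[-0.25,[0.0,0,0],[0,0,0]]]}}

```text
t: 5.15
tool_pos: [0.5301, -0.1498, 0.0595]
eef_rot: [0.0, 1.0, 0.023, -0.005]
ft_force: [-17.0, -0.1, 12.6]
width: 0.0545
gripper_force: 8.4
```

{"api": "play_rows", "payload": {"series": [[-0.25,[-0.3,0,0],[0,0,0]],[-0.25,[-0.8,0,-0.4],[0,0,0]],[-0.25,[-0.7,-0.4,-0.7],[0,0,0]],[-0.25,[-0.3,-0.9,0],[0,0,0]],[-0.25,[-0.0,-0.9,0],[0,0,0]],[-0.25,[0,0,0],[0,0,0]]]}}

```text
t: 5.9
tool_pos: [0.4048, -0.0201, 0.1254]
eef_rot: [0.001, 1.0, 0.028, 0.002]
ft_force: [0.2, -0.8, -0.2]
width: 0.0545
gripper_force: 0.0
```

```bash
python3 -c "
from h import *
go([.405,-.025,.058],2.7);print(bot.state()['tool_pos'],bot.state()['qpos'])
cv2.imwrite('pics/top1.png',cv2.resize(bot.read_camera('top')[90:280,160:440],(800,543),interpolation=cv2.INTER_CUBIC))"
```

```text
yaw 3.2 turn 0.05 shift [-0.    0.08  1.12]
[ 0.40478093 -0.02012652  0.12540727] [ 0.69124574 -0.12015467 -0.66107766  2.13552474 -0.0815123   1.09787205
 -1.44513997]
```

View pics/top1.png

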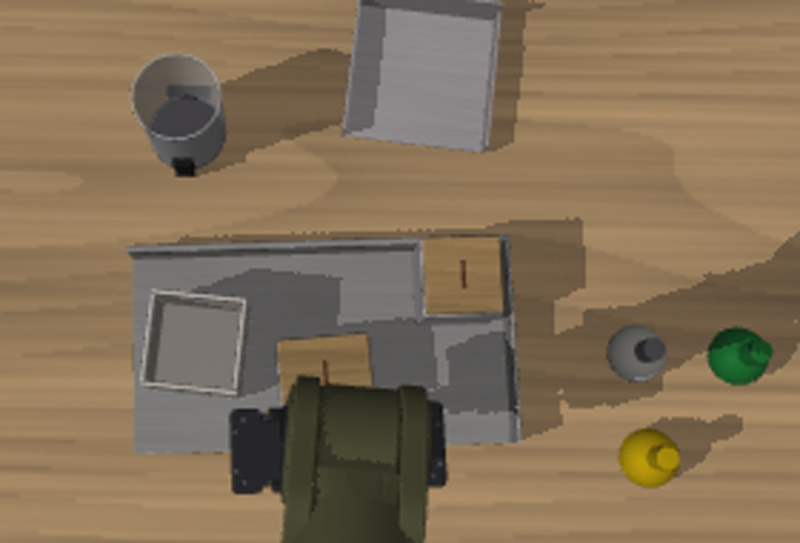

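The tall tin (top crop 463,275) now stands square at the rear. The low tin and pot haven't moved, and the gripper is in front of the low tin.

{"api": "play_rows", "payload": {"series": [[-0.25,[0,0,0.7],[0,0,0.05]],[-0.25,[0,0,0.45],[0,0,0]],[-0.25,[0.2,0,0],[0,0,0]],[-0.25,[0.2,0,0],[0,0,0]],[-0.25,[0.2,0,0],[0,0,0]],[-0.25,[0.2,0,0],[0,0,0]],[-0.25,[0.2,0,0],[0,0,0]],[-0.25,[0.2,0,0],[0,0,0]]]}}

```text
t: 6.95
tool_pos: [0.4755, -0.0213, 0.056]
eef_rot: [0.0, 1.0, 0.019, -0.001]
ft_force: [-6.3, -0.7, 5.2]
width: 0.0541
gripper_force: 3.1
```

{"api": "play_rows", "payload": {"series": [[-0.25,[0.2,0,0],[0,0,0]],[-0.25,[0.2,0,0],[0,0,0]],[-0.25,[0.15,0,0],[0,0,0]],[-0.25,[0.08,0,0],[0,0,0]],[-0.25,[0.08,0,0],[0,0,0]],[-0.25,[0.06,0,0],[0,0,0]],[-0.25,[0,0,0],[0,0,0]]]}}

```text
t: 7.82
tool_pos: [0.5222, -0.0192, 0.0556]
eef_rot: [-0.0, 1.0, 0.019, 0.001]
ft_force: [-2.0, -0.4, 1.0]
width: 0.0545
gripper_force: 1.0
```

{"api": "play_rows", "payload": {"series": [[-0.25,[0.06,0,0],[0,0,-0.06]],[-0.25,[0.05,0,0],[0,0,0]],[-0.25,[0.0,0,0],[0,0,0]]]}}

```text
t: 8.2
tool_pos: [0.524, -0.0195, 0.0551]
eef_rot: [0.001, 1.0, 0.024, -0.005]
ft_force: [-14.0, -0.9, 12.4]
width: 0.0543
gripper_force: 7.3
```

{"api": "play_rows", "payload": {"series": [[-0.25,[-0.3,0,0],[0,0,0]],[-0.25,[-0.8,0,-0.4],[0,0,0]],[-0.25,[-0.7,-0.4,-0.6],[0,0,0]],[-0.25,[0,-0.95,0],[0,0,0]],[-0.25,[0,-0.95,0],[0,0,0]],[-0.25,[0,0,0],[0,0,0]]]}}

```text
t: 8.95
tool_pos: [0.4145, 0.1183, 0.1167]
eef_rot: [-0.001, 1.0, 0.029, 0.003]
ft_force: [0.5, 0.1, 0.2]
width: 0.054
gripper_force: 0.0
```

```bash
python3 -c "
from h import *
go([.43,.116,.057],2.7);print(bot.state()['tool_pos'])"
```

```text
yaw 3.3 turn 0.06 shift [0.26 0.05 1.  ]
[0.41447748 0.1183013  0.11670683]
```

{"api": "play_rows", "payload": {"series": [[-0.25,[0,0,0.6],[0,0,0.06]],[-0.25,[0,0,0.4],[0,0,0]],[-0.25,[0.2,0,0],[0,0,0]],[-0.25,[0.2,0,0],[0,0,0]],[-0.25,[0.2,0,0],[0,0,0]],[-0.25,[0.2,0,0],[0,0,0]],[-0.25,[0.2,0,0],[0,0,0]],[-0.25,[0.15,0,0],[0,0,0]]]}}

```text
t: 9.95
tool_pos: [0.4829, 0.1167, 0.0556]
eef_rot: [-0.0, 1.0, 0.02, -0.0]
ft_force: [-5.7, -0.2, 4.9]
width: 0.0544
gripper_force: 2.5
```

{"api": "play_rows", "payload": {"series": [[-0.25,[0.08,0,0],[0,0,0]],[-0.25,[0.08,0,0],[0,0,0]],[-0.25,[0.07,0,0],[0,0,0]],[-0.25,[0.06,0,0],[0,0,0]],[-0.25,[0,0,0],[0,0,0]]]}}

```text
t: 10.58
tool_pos: [0.5006, 0.117, 0.0555]
eef_rot: [-0.0, 1.0, 0.019, 0.001]
ft_force: [-0.3, 0.0, -0.6]
width: 0.0544
gripper_force: 0.2
```

{"api": "play_rows", "payload": {"series": [[-0.25,[0.06,0,0],[0,0,-0.06]],[-0.25,[0.05,0,0],[0,0,0]],[-0.25,[0.0,0,0],[0,0,0]]]}}

```text
t: 10.95
tool_pos: [0.501, 0.1163, 0.0548]
eef_rot: [0.002, 1.0, 0.025, -0.006]
ft_force: [-17.7, -3.2, 13.8]
width: 0.0546
gripper_force: 8.9
```

{"api": "play_rows", "payload": {"series": [[-0.25,[-0.4,0,0],[0,0,0]],[-0.25,[0,-0.3,-0.9],[0,0,-1]],[-0.25,[0,0,-0.9],[0,0,-1]],[-0.25,[0,0,0],[0,0,-1]],[-0.25,[0,0,0],[0,0,-1]],[-0.25,[0,0,0],[0,0,-1]],[-0.25,[0,0,0],[0,0,-1]],[-0.25,[0,0,0],[0,0,-1]]]}}

```text
t: 11.95
tool_pos: [0.4826, 0.1339, 0.1639]
eef_rot: [0.001, 0.803, 0.596, 0.001]
ft_force: [-0.3, 0.3, -0.4]
width: 0.0543
gripper_force: 0.0
```

{"api": "play_rows", "payload": {"series": [[-0.25,[0,0,0],[0,0,-1]],[-0.25,[0,0,0],[0,0,-1]],[-0.25,[0,0,0],[0,0,0]]]}}

```text
t: 12.32
tool_pos: [0.4823, 0.1339, 0.1638]
eef_rot: [0.001, 0.69, 0.724, 0.001]
ft_force: [1.0, 0.4, 0.2]
width: 0.0544
gripper_force: 0.0
```

```bash
python3 -c "
from h import *
go([.558,.205,.058],92.7);print(bot.state()['tool_pos'],bot.state()['qpos'])"
```

```text
yaw 92.7 turn 0.0 shift [1.12 1.32 1.76]
[0.48228782 0.13393362 0.16379023] [ 0.71838267  0.16238455 -1.11082637  1.87781703  0.15702781  1.19378112
 -0.39785954]
```

{"api": "play_rows", "payload": {"series": [[-0.25,[0.6,0.66,0],[0,0,0]],[-0.25,[0.6,0.66,0],[0,0,0]],[-0.25,[0,0,0.9],[0,0,0]],[-0.25,[0,0,0.86],[0,0,0]],[-0.25,[-0.1,0,0],[0,0,0]],[-0.25,[-0.2,0,0],[0,0,0]],[-0.25,[-0.2,0,0],[0,0,0]],[-0.25,[-0.2,0,0],[0,0,0]]]}}

```text
t: 13.32
tool_pos: [0.5605, 0.1677, 0.06]
eef_rot: [0.001, 0.69, 0.724, 0.002]
ft_force: [-0.2, 4.4, 2.6]
width: 0.0544
gripper_force: 2.3
```

{"api": "play_rows", "payload": {"series": [[-0.25,[-0.2,0,0],[0,0,0]],[-0.25,[-0.2,0,0],[0,0,0]],[-0.25,[-0.2,0,0],[0,0,0]],[-0.25,[-0.2,0,0],[0,0,0]],[-0.25,[-0.2,0,0],[0,0,0]]]}}

```text
t: 13.95
tool_pos: [0.5628, 0.1111, 0.0599]
eef_rot: [-0.001, 0.689, 0.725, 0.003]
ft_force: [-1.2, 8.6, 5.3]
width: 0.0545
gripper_force: 4.4
```

{"api": "play_rows", "payload": {"series": [[-0.25,[-0.12,0,0],[0,0,0]],[-0.25,[-0.12,0,0],[0,0,0]],[-0.25,[-0.1,0,0],[0,0,0]],[-0.25,[-0.06,0,0],[0,0,0]],[-0.25,[-0.06,0,0],[0,0,0]]]}}

```text
t: 14.58
tool_pos: [0.5638, 0.0854, 0.0599]
eef_rot: [-0.001, 0.689, 0.725, 0.003]
ft_force: [-2.3, 12.5, 5.3]
width: 0.0544
gripper_force: 5.9
```

{"api": "play_rows", "payload": {"series": [[-0.25,[-0.06,0,0],[0,0,0]],[-0.25,[-0.05,0,0],[0,0,0]],[-0.25,[-0.05,0,0],[0,0,0]],[-0.25,[0,0,0],[0,0,0]]]}}

```text
t: 15.08
tool_pos: [0.5637, 0.0843, 0.061]
eef_rot: [-0.005, 0.687, 0.726, 0.008]
ft_force: [-2.8, 25.8, 6.4]
width: 0.0547
gripper_force: 12.9
```

{"api": "play_rows", "payload": {"series": [[-0.25,[0.4,0,0],[0,0,0]],[-0.25,[0.1,0,-0.8],[0,0,0]],[-0.25,[0,-0.2,-0.8],[0,0,0]],[-0.25,[0.7,-0.7,0],[0,0,0]],[-0.25,[0.7,-0.7,0],[0,0,0]],[-0.25,[0.6,-0.7,0],[0,0,0]],[-0.25,[0,0,0],[0,0,0]]]}}

```text
t: 15.95
tool_pos: [0.4161, 0.215, 0.154]
eef_rot: [0.003, 0.687, 0.726, -0.001]
ft_force: [0.5, -0.7, 0.3]
width: 0.0544
gripper_force: 0.0
```

```bash
python3 -c "
from h import *
print(bot.state()['tool_pos'])
a=cv2.resize(bot.read_camera('top')[165:260,200:350],(800,507),interpolation=cv2.INTER_CUBIC)
cv2.imwrite('pics/top2.png',a)
cv2.imwrite('pics/side2.png',cv2.resize(bot.read_camera('side')[130:290,170:330],(600,600),interpolation=cv2.INTER_CUBIC))"
```

```text
[0.41612361 0.21500642 0.15401392]
```

View pics/top2.png

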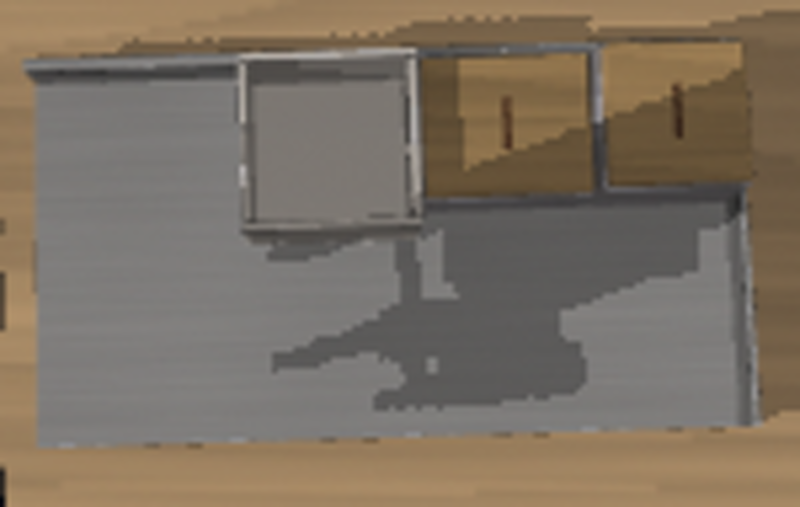

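View pics/side2.png

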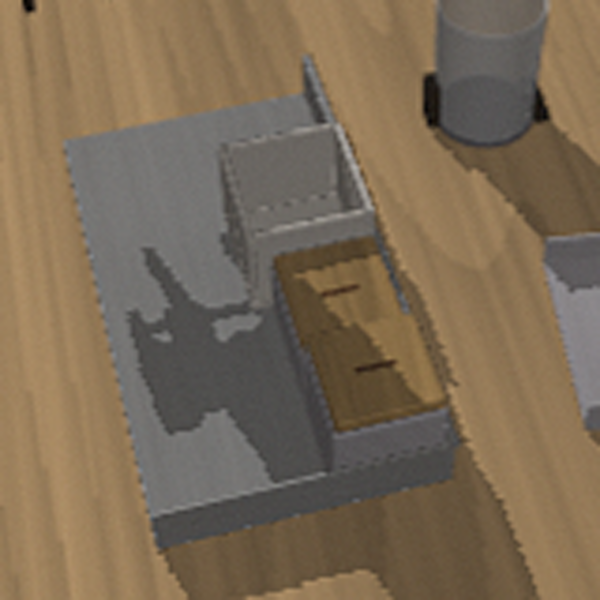

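The row is closed up at the rear and right, with the pot at top crop (330,140), the low tin at (505,125) and the tall tin at (675,115). I'll check fine squareness with the wrist camera.

{"api": "play_rows", "payload": {"series": [[-0.25,[-0.5,0,-0.7],[0,0,1]],[-0.25,[-0.5,0,-0.7],[0,0,1]],[-0.25,[-0.4,0.3,-0.7],[0,0,1]],[-0.25,[0,0.6,-0.7],[0,0,1]],[-0.25,[0.3,0.7,0],[0,0,1]],[-0.25,[0.2,0.3,0],[0,0,1]],[-0.25,[0,0,0],[0,0,1]],[-0.25,[0,0,0],[0,0,1]]]}}

```text
t: 17.05
tool_pos: [0.5123, 0.0941, 0.3195]
eef_rot: [0.001, 0.991, 0.131, -0.005]
ft_force: [-0.3, 0.0, 0.1]
width: 0.0543
gripper_force: 0.0
```

{"api": "play_rows", "payload": {"series": [[-0.25,[0,0,0],[0,0,1]],[-0.25,[0,0.3,0],[0,0,0]],[-0.25,[0,0.3,0],[0,0,0]],[-0.25,[0,0,0],[0,0,0]]]}}

```text
t: 17.55
tool_pos: [0.5155, 0.057, 0.3199]
eef_rot: [0.003, 0.999, 0.045, -0.005]
ft_force: [0.3, -0.4, 0.3]
width: 0.0547
gripper_force: 0.0
```

```bash
python3 -c "
from h import *
print(bot.state()['tool_pos']);c=cam('wrist');M=cv2.Rodrigues(c[2])[0];print(-M.T@c[3],M)
im=bot.read_camera('wrist');cv2.imwrite('pics/w1.png',im)
np.savez('w1.npz',K=c[0],d=c[1],r=c[2],t=c[3])
cv2.imwrite('pics/w1b.png',cv2.resize(im,(800,600),interpolation=cv2.INTER_CUBIC))"
```

```text
[0.51548045 0.05699865 0.31994399]
[0.58201071 0.06422424 0.47139736] [[ 0.0904061  -0.99589459  0.00455114]
 [-0.96290463 -0.08624284  0.25568896]
 [-0.25424674 -0.02749816 -0.96674839]]
```

View pics/w1b.png

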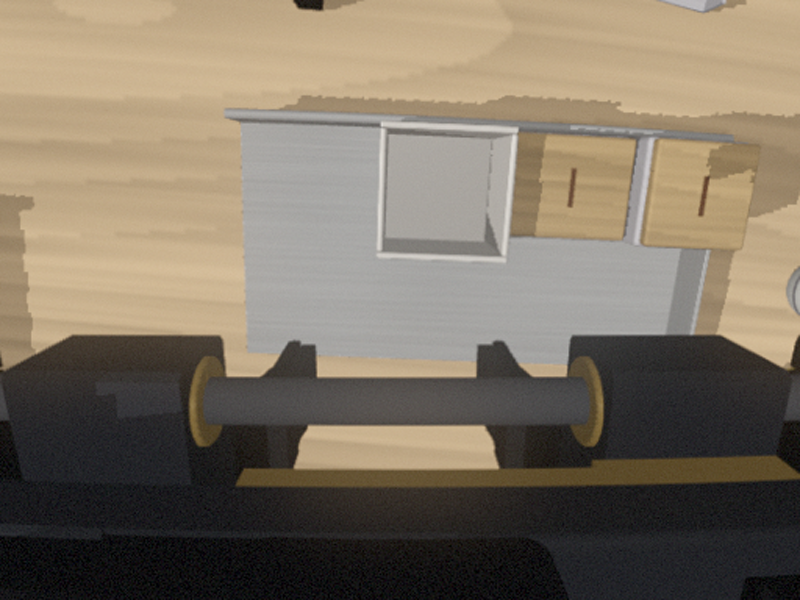

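The wrist view shows the row, with the pot at (445,190), the low tin at (570,185) and the tall tin at (700,195). I'll fit the corners to get their poses.

Run:
```python
import fit
from fit import *
z=np.load('w1.npz');C=(z['K'],z['d'],z['r'],z['t']);fit.cam=lambda n:C
W=lambda l:np.array(l)*.64
for n,P,w in [('tall',box(.042,.042,.094),[(655,138),(760,146),(742,250),(641,245)]),('low',box(.042,.05,.068),[(518,131),(637,136),(624,241),(506,236)]),('pot',box(.05,.05,.09),[(381,122),(518,128),(506,262),(377,255)]),
 ('tray',np.array([[.104,.215,.044],[-.115,.215,.004]]),[(226,110),(247,351)])]:
    x,e=fit.fit(P,{'w':(list(range(len(P))),W(w))},[.57,0,0])
    d=x[:2]-[.517,-.021];a=np.radians(2.7);l=[d[0]*np.cos(a)+d[1]*np.sin(a),-d[0]*np.sin(a)+d[1]*np.cos(a)]
    print(n,np.round(x[:2],4),np.degrees(x[2]).round(1),e.round(2),'tray frame mm',np.round(np.array(l)*1000,1))
```

```text
Traceback (most recent call last):
AttributeError: 'function' object has no attribute 'fit'
```

```bash
cat > wf.py <<'E'
import fit as F
from fit import *
def run(npz,items):
    z=np.load(npz);C=(z['K'],z['d'],z['r'],z['t']);F.cam=lambda n:C
    for n,P,w in items:
        x,e=F.fit(P,{'w':(list(range(len(P))),np.array(w)*.64)},[.57,0,0])
        d=x[:2]-[.517,-.021];a=np.radians(2.7);l=[d[0]*np.cos(a)+d[1]*np.sin(a),-d[0]*np.sin(a)+d[1]*np.cos(a)]
        print(n,np.round(x[:2],4),np.degrees(x[2]).round(1),e.round(2),'tray mm',np.round(np.array(l)*1000,1))
E
python3 - <<'E'
from wf import *
run('w1.npz',[('tall',box(.042,.042,.094),[(655,138),(760,146),(742,250),(641,245)]),('low',box(.042,.05,.068),[(518,131),(637,136),(624,241),(506,236)]),('pot',box(.05,.05,.09),[(381,122),(518,128),(506,262),(377,255)]),
 ('tray',np.array([[.104,.215,.044],[-.115,.215,.004]]),[(226,110),(247,351)])])
E
```

```text
tall [ 0.581  -0.1665] 3.7 2.04 tray mm [  57.1 -148.3]
low [ 0.5779 -0.0766] 2.9 1.8 tray mm [ 58.2 -58.5]
pot [0.5641 0.0239] 2.9 1.03 tray mm [49.1 42.6]
tray [ 0.5184 -0.0181] 2.7 0.29 tray mm [1.6 2.9]
```

Poses agree with a closed, square row to about 2 mm. One light squaring push follows: both tins together with the fingers wide open, then the pot.

```bash
python3 -c "
from h import *
go([.485,-.128,.06],2.7)"
```

```text
yaw 5.3 turn 0.26 shift [-0.65  3.09  4.33]
```

{"api": "play_rows", "payload": {"series": [[-1,[-0.2,0.7,0],[0,0,0.26]],[-1,[-0.2,0.8,0.4],[0,0,0]],[-1,[-0.25,0.8,0.4],[0,0,0]],[-1,[0,0.79,0.6],[0,0,0]],[-1,[0,0,0.9],[0,0,0]],[-1,[0,0,0.9],[0,0,0]],[-1,[0,0,0.9],[0,0,0]],[-1,[0,0,0.23],[0,0,0]]]}}

```text
t: 18.6
tool_pos: [0.4826, -0.1267, 0.0588]
eef_rot: [0.001, 1.0, 0.026, -0.007]
ft_force: [-0.3, 0.8, 0.7]
width: 0.0871
gripper_force: 0.0
```

{"api": "play_rows", "payload": {"series": [[-1,[0.2,0,0],[0,0,0]],[-1,[0.2,0,0],[0,0,0]],[-1,[0.15,0,0],[0,0,0]],[-1,[0.08,0,0],[0,0,0]],[-1,[0.05,0,0],[0,0,0]],[-1,[0,0,0],[0,0,0]]]}}

```text
t: 19.35
tool_pos: [0.5256, -0.1259, 0.0614]
eef_rot: [0.003, 1.0, 0.026, -0.005]
ft_force: [-0.1, 0.6, 0.5]
width: 0.0869
gripper_force: 0.0
```

{"api": "play_rows", "payload": {"series": [[-1,[0.06,0,0.03],[0,0,0.03]],[-1,[0.05,0,0],[0,0,0]],[-1,[0.05,0,0],[0,0,0]],[-1,[0,0,0],[0,0,0]]]}}

```text
t: 19.85
tool_pos: [0.5289, -0.126, 0.0586]
eef_rot: [0.003, 1.0, 0.022, -0.012]
ft_force: [-17.3, 1.0, 13.3]
width: 0.087
gripper_force: 8.7
```

{"api": "play_rows", "payload": {"series": [[-1,[-0.5,0,0],[0,0,0]],[-0.25,[-0.5,0,0],[0,0,0]],[-0.25,[0,-0.85,0],[0,0,0]],[-0.25,[0,-0.85,0],[0,0,0]],[-0.25,[0,-0.75,0],[0,0,0]],[-0.25,[0.2,0,0],[0,0,0]],[-0.25,[0.2,0,0],[0,0,0]],[-0.25,[0,0,0],[0,0,0]]]}}

```text
t: 20.85
tool_pos: [0.4935, 0.0187, 0.0589]
eef_rot: [0.002, 1.0, 0.022, -0.004]
ft_force: [-0.3, 0.1, 0.9]
width: 0.0544
gripper_force: 0.0
```

{"api": "play_rows", "payload": {"series": [[-0.25,[0.1,0,0],[0,0,0]],[-0.25,[0.08,0,0],[0,0,0]],[-0.25,[0.06,0,0],[0,0,0]],[-0.25,[0.05,0,0],[0,0,0]],[-0.25,[0,0,0],[0,0,0]]]}}

```text
t: 21.48
tool_pos: [0.5054, 0.02, 0.0581]
eef_rot: [0.004, 1.0, 0.023, -0.01]
ft_force: [-12.5, -2.0, 9.6]
width: 0.0542
gripper_force: 6.3
```

{"api": "play_rows", "payload": {"series": [[-0.25,[-0.5,0,0],[0,0,0]],[-0.25,[-0.3,0,-0.9],[0,0,0]],[-0.25,[-0.3,0.3,-0.9],[0,0,0]],[-0.25,[0,0.6,-0.7],[0,0,0]],[-0.25,[0,0.9,-0.4],[0,0,0]],[-0.25,[0,1,0],[0,0,0]],[-0.25,[0,1,0],[0,0,0]],[-0.25,[0,1,0],[0,0,0]]]}}

```text
t: 22.48
tool_pos: [0.4587, -0.2714, 0.2352]
eef_rot: [0.003, 1.0, 0.023, -0.004]
ft_force: [0.5, 0.7, 0.1]
width: 0.0546
gripper_force: 0.0
```

{"api": "play_rows", "payload": {"series": [[-0.25,[0,0.8,0],[0,0,0]],[-0.25,[0,0.7,0],[0,0,0]],[-0.25,[0,0,0],[0,0,0]],[-0.25,[0,0,0],[0,0,0]]]}}

```text
t: 22.98
tool_pos: [0.4631, -0.3583, 0.2351]
eef_rot: [0.002, 1.0, 0.023, -0.004]
ft_force: [0.9, 1.2, 0.2]
width: 0.0544
gripper_force: 0.0
```

```bash
python3 -c "
from h import *
print(bot.state()['tool_pos']);c=cam('wrist')
im=bot.read_camera('wrist');cv2.imwrite('pics/w2.png',im)
np.savez('w2.npz',K=c[0],d=c[1],r=c[2],t=c[3])
for d in bot.recognise('wrist','ball'):print(d, ray(c,[d['pixel']],.05))
cv2.imwrite('pics/w2b.png',cv2.resize(im,(800,600),interpolation=cv2.INTER_CUBIC))"
```

```text
[ 0.46309515 -0.35833337  0.2351321 ]
{'pixel': [250.4, 221.5], 'conf': 0.98} [[ 0.40633576 -0.35807747  0.05      ]]
{'pixel': [349.2, 130.4], 'conf': 0.86} [[ 0.50977524 -0.45491619  0.05      ]]
{'pixel': [248.3, 123.9], 'conf': 0.57} [[ 0.51113642 -0.35124129  0.05      ]]
```

View pics/w2b.png

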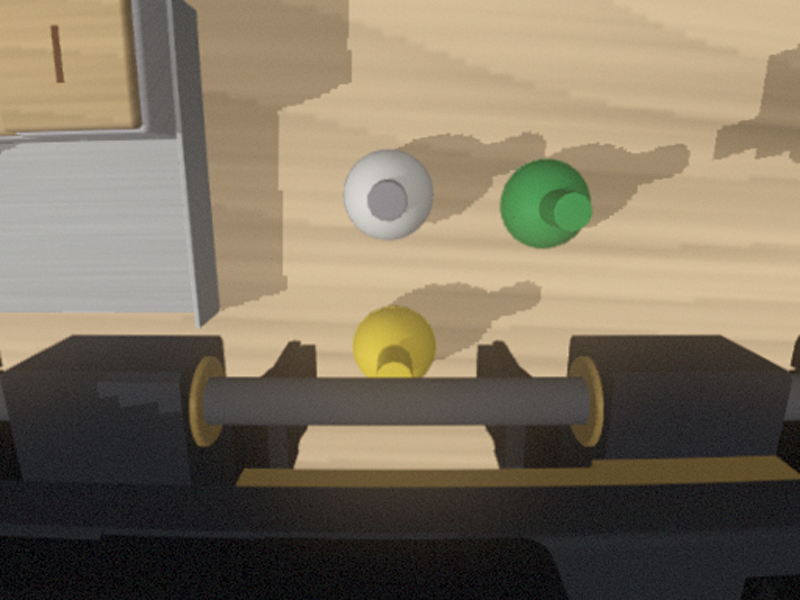

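White ball with grey neck at wrist view (388,195), seen from right above. The green (545,205) and yellow (395,345) look-alikes are left alone.

```bash
python3 -c "
from h import *
z=np.load('w2.npz');C=(z['K'],z['d'],z['r'],z['t'])
n=ray(C,[[387*.64,200*.64]],.0865)[0];b=ray(C,[[388*.64,194*.64]],.031)[0];print(n,b)
m=(n+b)/2
go([m[0],m[1],.08],2.7)"
```

```text
[ 0.50946064 -0.35115638  0.0865    ] [ 0.50981324 -0.35110933  0.031     ]
yaw 2.8 turn 0.01 shift [ 0.78 -0.07  2.59]
```

{"api": "play_rows", "payload": {"series": [[-0.25,[0.4,-0.04,0],[0,0,0]],[-0.25,[0.38,-0.03,0],[0,0,0]],[-0.25,[0,0,0.8],[0,0,0]],[-0.25,[0,0,0.8],[0,0,0]],[-0.25,[0,0,0.7],[0,0,0]],[-0.25,[0,0,0.44],[0,0,0]],[-0.25,[0,0,0],[0,0,0]]], "squeeze": 12}}

```text
t: 23.95
tool_pos: [0.5067, -0.3519, 0.069]
eef_rot: [0.001, 1.0, 0.024, -0.006]
ft_force: [0.0, -0.7, -0.8]
width: 0.0545
gripper_force: 0.0
```

```bash
python3 -c "
from h import *
print(bot.state()['tool_pos'],bot.state()['ft_force'])
go([.5095,-.351,.071],2.7)"
```

```text
[ 0.50674553 -0.35192309  0.06895119] [ 0.01278849 -0.749641   -0.78301967]
yaw 2.7 turn 0.0 shift [ 0.05 -0.01 -0.03]
```

{"api": "play_rows", "payload": {"series": [[0.2,[0.04,0,-0.03],[0,0,0]],[1,[0,0,0],[0,0,0]],[1,[0,0,0],[0,0,0]],[1,[0,0,0],[0,0,0]],[1,[0,0,0],[0,0,0]]]}}

```text
t: 24.58
tool_pos: [0.5107, -0.3537, 0.0728]
eef_rot: [0.003, 1.0, 0.023, -0.004]
ft_force: [-0.0, 0.5, 2.2]
width: 0.0236
gripper_force: 11.8
```

{"api": "play_rows", "payload": {"series": [[1,[0,0,-0.3],[0,0,0]],[1,[0,0,-0.6],[0,0,0]],[1,[0,0,-0.7],[0,0,0]],[1,[0,0,-0.6],[0,0,0]],[1,[0.1,-0.4,0],[0,0,0]],[1,[0.2,-0.7,0],[0,0,0]],[1,[0.2,-0.8,0],[0,0,0]],[1,[0.2,-0.8,0],[0,0,0]]]}}

```text
t: 25.58
tool_pos: [0.5454, -0.1861, 0.2023]
eef_rot: [0.002, 1.0, 0.024, -0.005]
ft_force: [-0.2, -0.1, -1.7]
width: 0.0237
gripper_force: 11.8
```

{"api": "play_rows", "payload": {"series": [[1,[0.2,-0.8,0],[0,0,0]],[1,[0.1,-0.8,0],[0,0,0]],[1,[0.1,-0.7,0],[0,0,0]],[1,[0,-0.7,0],[0,0,0]],[1,[0,-0.4,0],[0,0,0]],[1,[0,0,0],[0,0,0]],[1,[0,0,0],[0,0,0]]]}}

```text
t: 26.45
tool_pos: [0.5601, 0.0149, 0.2013]
eef_rot: [0.003, 1.0, 0.023, -0.005]
ft_force: [-0.1, -0.6, -1.1]
width: 0.0239
gripper_force: 11.8
```

```bash
python3 -c "
from h import *
s=bot.state();print(s['tool_pos'],s['width'],s['ft_force'])
go([.5645,.023,.084],2.7)
a=cv2.resize(bot.read_camera('side')[110:260,180:360],(720,600),interpolation=cv2.INTER_CUBIC);cv2.imwrite('pics/s3.png',a)"
```

```text
[0.56008646 0.01493327 0.20130324] 0.023907355866277177 [-0.1340673  -0.64396963 -1.09858086]
yaw 2.6 turn -0.01 shift [ 0.08 -0.13  1.96]
```

View pics/s3.png

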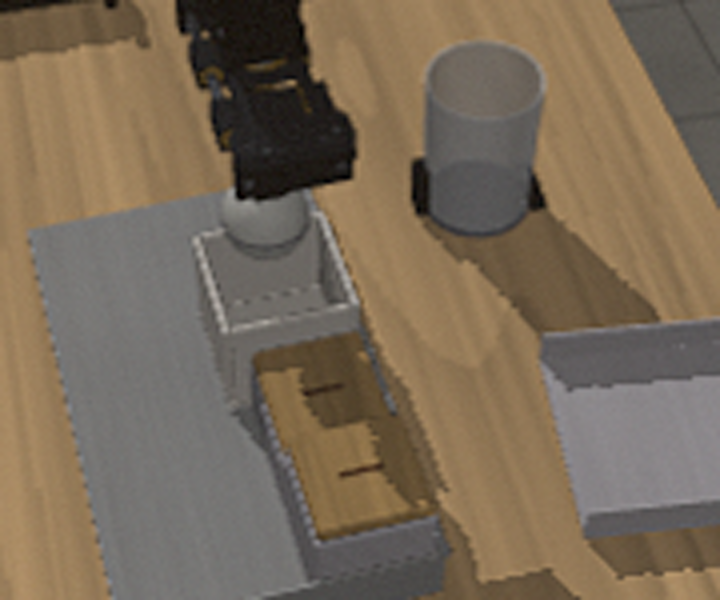

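The ball hangs upright over the pot (ball at 265,215, pot opening at 275,270). Lowering it now.

{"api": "play_rows", "payload": {"series": [[1,[0.08,-0.13,0.2],[0,0,0]],[1,[0,0,0.5],[0,0,0]],[1,[0,0,0.5],[0,0,0]],[1,[0,0,0.4],[0,0,0]],[1,[0,0,0.2],[0,0,0]],[1,[0,0,0.1],[0,0,0]],[1,[0,0,0],[0,0,0]]]}}

```text
t: 27.38
tool_pos: [0.5642, 0.0232, 0.0879]
eef_rot: [0.003, 1.0, 0.023, -0.004]
ft_force: [0.7, -0.2, -0.2]
width: 0.0235
gripper_force: 11.8
```

{"api": "play_rows", "payload": {"series": [[1,[0,0,0.04],[0,0,0]],[1,[0,0,0.03],[0,0,0]],[1,[0,0,0.03],[0,0,0]],[1,[0,0,0],[0,0,0]]]}}

```text
t: 27.88
tool_pos: [0.564, 0.0231, 0.0819]
eef_rot: [0.003, 1.0, 0.023, -0.004]
ft_force: [-0.0, 0.3, -0.5]
width: 0.0234
gripper_force: 11.8
```

{"api": "play_rows", "payload": {"series": [[1,[0,0,0.02],[0,0,0]],[1,[0,0,0.02],[0,0,0]],[1,[0,0,0.0],[0,0,0]]]}}

```text
t: 28.25
tool_pos: [0.5649, 0.0243, 0.0813]
eef_rot: [0.002, 1.0, 0.023, -0.003]
ft_force: [-1.8, 0.7, 10.3]
width: 0.0233
gripper_force: 12.0
```

{"api": "play_rows", "payload": {"series": [[1,[0,0,-0.02],[0,0,0]],[0.3,[0,0,0],[0,0,0]],[0.2,[0,0,0],[0,0,0]],[0.2,[0,0,0],[0,0,0]]]}}

```text
t: 28.75
tool_pos: [0.5638, 0.0228, 0.0803]
eef_rot: [0.003, 1.0, 0.023, -0.005]
ft_force: [0.5, -0.9, -0.1]
width: 0.0341
gripper_force: 0.0
```

{"api": "play_rows", "payload": {"series": [[0.2,[0,0,-0.1],[0,0,0]],[0.2,[0,0,-0.3],[0,0,0]],[0.2,[0,0,-0.6],[0,0,0]],[0.2,[0,0,-0.9],[0,0,0]],[0.2,[-0.5,0,-0.8],[0,0,0]],[0.2,[-0.7,0,-0.6],[0,0,0]],[0.2,[-0.7,0,0],[0,0,0]],[0.2,[0,0,0],[0,0,0]]]}}

```text
t: 29.75
tool_pos: [0.4505, 0.0195, 0.2817]
eef_rot: [0.008, 1.0, 0.023, -0.003]
ft_force: [-0.2, 0.0, 0.9]
width: 0.035
gripper_force: 0.0
```

```bash
python3 -c "
from h import *
s=bot.state();print(s['tool_pos'],s['width'],s['ft_force'])
c=cam('wrist');im=bot.read_camera('wrist');np.savez('w3.npz',K=c[0],d=c[1],r=c[2],t=c[3])
cv2.imwrite('pics/w3b.png',cv2.resize(im,(800,600),interpolation=cv2.INTER_CUBIC))"
```

```text
[0.45054289 0.01950111 0.28174449] 0.035033093810764644 [-0.21641725  0.03328932  0.89079829]
```

View pics/w3b.png

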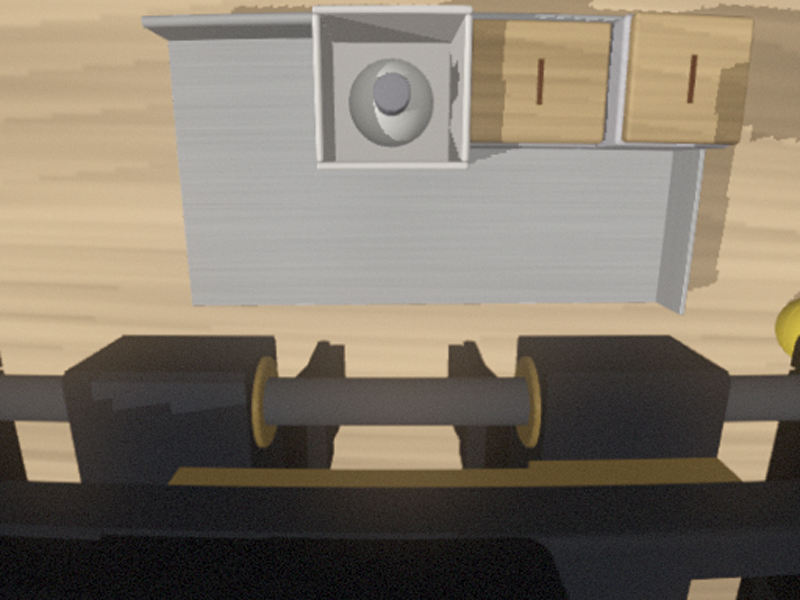

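The ball stands upright, centred in the pot (wrist view 390,100). The row is square, with the low tin at (540,80) and the tall tin at (688,78). One last numeric check of the gaps follows.

Run:
```python
from wf import *
z=np.load('w3.npz');C=(z['K'],z['d'],z['r'],z['t'])
f=lambda p,h:np.round(ray(C,np.array(p)*.64,h)[:,:2]*1000,1).tolist()
print('tall L edge',f([(634,16),(624,142)],.094),'R',f([(753,20),(741,144)],.094))
print('low R edge',f([(612,24),(606,142)],.068)); print('pot L',f([(316,8),(319,166)],.09),'R',f([(470,8),(467,166)],.09))
print('upstand inner R',f([(673,150),(657,303)],.004), 'front edges low/tall', f([(480,143),(600,144)],.068),f([(628,144),(738,146)],.094))
```

```text
tall L edge [[616.8, -124.7], [540.1, -128.5]] R [[621.7, -204.2], [544.4, -209.8]]
low R edge [[618.2, -121.6], [541.1, -127.3]]
pot L [[610.4, 73.3], [514.8, 69.9]] R [[615.2, -21.9], [519.2, -27.0]]
upstand inner R [[542.7, -212.6], [410.5, -220.9]] front edges low/tall [[535.4, -38.3], [539.5, -123.1]] [[539.0, -131.4], [542.9, -207.9]]
```

```bash
python3 -c "
from cell import bot
print(bot.close_job())"
```

```text
the job is handed in; nothing more can be done
None
```

The job is handed in at about 30 s: tins and pot stand in one row against the rear upstand and closed end, with any gaps within about 3 mm (measuring accuracy), and the white ball stands upright on the pot floor, released; bin, brush head, dustpan and look-alike balls were not touched.

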